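# Pack out the egg scale's clamp and hold it tight

## Task

Clear the wood offcut out of the gap between the egg scale's foot and the sliding clamp head and drop it in the scrap tub. Then stand more plywood packing pieces upright and square beside the one already in the gap, one at a time, as many as it takes for the short-travel clamp to reach them, and push the clamp head by its knob until you feel the stack squeezed firmly against the scale's foot. Finish while still holding the clamp pushed tight with the gripper, ready for a workmate to lock it (it springs back if let go), and leave the bowl, the jar and the hand lamp where they are.

Things in the scene. Friction and masses are not known exactly. Their poses are not given: they have to be found in the camera images.
- board: fixed pine board, 360 (x) x 90 (y) x 6 mm thick. Origin: centre of its underside. x: the clamp's pushing direction, towards the scale. The clamp head slides along x: at rest its front face is at x = -30 mm of the board, at its hard stop 30 mm further on; a weak spring (2 N at rest, 3 N at the stop) returns it. It is all hard: an arm that just stops at first touch goes slack; keep leaning on it.
- scale: brass egg scale screwed to the board, axes parallel to the board's. Origin: on the board's top, bottom middle of its foot's flat upright face, which looks along -x to the clamp; face 40 mm wide (y), 34 mm high. The foot is 40 mm wide for 45 mm in +x, then a 72 mm wide low base carries a slender post, 105 mm behind the face, 100 mm high, with an 80 mm beam across it in y.
- head: the clamp's sliding pine head, 36 (x) x 40 (y) x 40 mm high, axes as the board's; on top an upright round knob 24 mm across, 40 mm tall, axis 18 mm behind (-x of) the front face. Origin: bottom middle of the flat front face (looks +x to the scale), at the board's top surface. The gap to pack runs from this origin to the scale's: 51 to 72 mm with the clamp at rest.
- shim_a: plywood packing piece, a plain block 18 mm thick (x) x 60 mm long (y) x 45 mm high (z), about 25 g, already standing in the gap, within 3 mm of the scale's foot. Origin: centre of its underside. In the gap a piece stands upright, length across the board, centred on the foot; its ends stand out 10 mm past the 40 mm wide faces on each side, for the fingers.
- shim_b: a packing piece just like shim_a, standing on its long edge on the open bench
- shim_c: a packing piece just like shim_a, standing on its long edge on the open bench. Two or three pieces in all close the gap, as it varies; one never does. If only one more is needed, either will do and the other stays on the bench
- offcut: dark chunky wood offcut standing in the gap on the board, between shim_a and the clamp head, 22 (x) x 46 (y) mm and 30 mm high, stepped: 22 mm thick in its lower 18 mm, above that only 12 mm thick (5 mm off centre to its -x). Origin: centre of its underside. Its 46 mm length lies roughly across the board, its ends free to be gripped.
- tub: fixed grey open scrap tub, 140 (x) x 150 (y) x 60 mm high, walls 4 mm. Origin: centre of its underside.
- bowl: white porcelain bowl, 130 mm across, 55 mm high, loose; not to be disturbed. Origin: centre of its underside.
- jar: green glass jar with a steel lid, 72 mm across, 130 mm high, loose; not to be disturbed. Origin: centre of its underside.
- lamp: blue plastic hand lamp lying on the bench, 180 mm long along its x (130 mm of handle to -x), 60 mm across, loose; not to be disturbed. Origin: on the bench under its middle, near the head.

How it is judged:
On the way, in this order (a step that is already met when the one before it is completed fails the run):
1. the offcut lies in the scrap tub, let go (x of offcut in the frame of tub between -0.07 and 0.07 m and y of offcut in the frame of tub between -0.075 and 0.075 m and height (world z) of offcut below 0.045 m and contact force between the fingers and offcut below 0.1 N), for 0.2 s.
2. two packing pieces stand upright and square in the gap ((((x of shim_a in the frame of scale below -0.004 m and x of shim_a in the frame of head above 0.004 m and y of shim_a in the frame of scale between -0.012 and 0.012 m and z of shim_a in the frame of board below 0.011 m and angle between shim_a's own z axis and vertical below 0.15 rad and angle between the x axis of shim_a and the x axis of board, either way round below 0.15 rad) and (x of shim_b in the frame of scale below -0.004 m and x of shim_b in the frame of head above 0.004 m and y of shim_b in the frame of scale between -0.012 and 0.012 m and z of shim_b in the frame of board below 0.011 m and angle between shim_b's own z axis and vertical below 0.15 rad and angle between the x axis of shim_b and the x axis of board, either way round below 0.15 rad)) or ((x of shim_a in the frame of scale below -0.004 m and x of shim_a in the frame of head above 0.004 m and y of shim_a in the frame of scale between -0.012 and 0.012 m and z of shim_a in the frame of board below 0.011 m and angle between shim_a's own z axis and vertical below 0.15 rad and angle between the x axis of shim_a and the x axis of board, either way round below 0.15 rad) and (x of shim_c in the frame of scale below -0.004 m and x of shim_c in the frame of head above 0.004 m and y of shim_c in the frame of scale between -0.012 and 0.012 m and z of shim_c in the frame of board below 0.011 m and angle between shim_c's own z axis and vertical below 0.15 rad and angle between the x axis of shim_c and the x axis of board, either way round below 0.15 rad)) or ((x of shim_b in the frame of scale below -0.004 m and x of shim_b in the frame of head above 0.004 m and y of shim_b in the frame of scale between -0.012 and 0.012 m and z of shim_b in the frame of board below 0.011 m and angle between shim_b's own z axis and vertical below 0.15 rad and angle between the x axis of shim_b and the x axis of board, either way round below 0.15 rad) and (x of shim_c in the frame of scale below -0.004 m and x of shim_c in the frame of head above 0.004 m and y of shim_c in the frame of scale between -0.012 and 0.012 m and z of shim_c in the frame of board below 0.011 m and angle between shim_c's own z axis and vertical below 0.15 rad and angle between the x axis of shim_c and the x axis of board, either way round below 0.15 rad)))), for 0.2 s.
At the end, for the whole second after the job is handed in: Offcut in tub. Two or more packing pieces on the board in the gap, upright and square within 0.15 rad, centred within 12 mm; spare over 70 mm from the foot. Fingers push the still clamp head (over 2 N), short of its stop; stack squeezed over 4 N at head and foot (all of step 1 and (((x of shim_a in the frame of scale below -0.004 m and x of shim_a in the frame of head above 0.004 m and y of shim_a in the frame of scale between -0.012 and 0.012 m and z of shim_a in the frame of board below 0.011 m and angle between shim_a's own z axis and vertical below 0.15 rad and angle between the x axis of shim_a and the x axis of board, either way round below 0.15 rad) and (x of shim_b in the frame of scale below -0.004 m and x of shim_b in the frame of head above 0.004 m and y of shim_b in the frame of scale between -0.012 and 0.012 m and z of shim_b in the frame of board below 0.011 m and angle between shim_b's own z axis and vertical below 0.15 rad and angle between the x axis of shim_b and the x axis of board, either way round below 0.15 rad)) or ((x of shim_a in the frame of scale below -0.004 m and x of shim_a in the frame of head above 0.004 m and y of shim_a in the frame of scale between -0.012 and 0.012 m and z of shim_a in the frame of board below 0.011 m and angle between shim_a's own z axis and vertical below 0.15 rad and angle between the x axis of shim_a and the x axis of board, either way round below 0.15 rad) and (x of shim_c in the frame of scale below -0.004 m and x of shim_c in the frame of head above 0.004 m and y of shim_c in the frame of scale between -0.012 and 0.012 m and z of shim_c in the frame of board below 0.011 m and angle between shim_c's own z axis and vertical below 0.15 rad and angle between the x axis of shim_c and the x axis of board, either way round below 0.15 rad)) or ((x of shim_b in the frame of scale below -0.004 m and x of shim_b in the frame of head above 0.004 m and y of shim_b in the frame of scale between -0.012 and 0.012 m and z of shim_b in the frame of board below 0.011 m and angle between shim_b's own z axis and vertical below 0.15 rad and angle between the x axis of shim_b and the x axis of board, either way round below 0.15 rad) and (x of shim_c in the frame of scale below -0.004 m and x of shim_c in the frame of head above 0.004 m and y of shim_c in the frame of scale between -0.012 and 0.012 m and z of shim_c in the frame of board below 0.011 m and angle between shim_c's own z axis and vertical below 0.15 rad and angle between the x axis of shim_c and the x axis of board, either way round below 0.15 rad))) and ((x of shim_a in the frame of scale below -0.004 m and x of shim_a in the frame of head above 0.004 m and y of shim_a in the frame of scale between -0.012 and 0.012 m and z of shim_a in the frame of board below 0.011 m and angle between shim_a's own z axis and vertical below 0.15 rad and angle between the x axis of shim_a and the x axis of board, either way round below 0.15 rad) or horizontal distance between shim_a and scale above 0.07 m) and ((x of shim_b in the frame of scale below -0.004 m and x of shim_b in the frame of head above 0.004 m and y of shim_b in the frame of scale between -0.012 and 0.012 m and z of shim_b in the frame of board below 0.011 m and angle between shim_b's own z axis and vertical below 0.15 rad and angle between the x axis of shim_b and the x axis of board, either way round below 0.15 rad) or horizontal distance between shim_b and scale above 0.07 m) and ((x of shim_c in the frame of scale below -0.004 m and x of shim_c in the frame of head above 0.004 m and y of shim_c in the frame of scale between -0.012 and 0.012 m and z of shim_c in the frame of board below 0.011 m and angle between shim_c's own z axis and vertical below 0.15 rad and angle between the x axis of shim_c and the x axis of board, either way round below 0.15 rad) or horizontal distance between shim_c and scale above 0.07 m) and contact force between any of shim_a, shim_b, shim_c and head above 4 N and contact force between any of shim_a, shim_b, shim_c and scale above 4 N and contact force between the fingers and head above 2 N and x of head in the frame of board below -0.0004 m and linear speed of head below 0.005 m/s); the arm keeps its last pose, push and grip.
It fails at once if the bowl is shifted by more than 20 mm (distance of bowl from where it was at the start of the episode above 0.02 m).
It fails at once if the jar is shifted by more than 20 mm (distance of jar from where it was at the start of the episode above 0.02 m).
It fails at once if the lamp is shifted by more than 20 mm (distance of lamp from where it was at the start of the episode above 0.02 m).
It also fails if it takes over 69 s, if anything falls off the work surface, if the arm or the gripper's body presses on something with over 40 N, if the wrist force passes 120 N, or if a joint passes its speed limit or range.

## Robot

A 6-joint arm with a two-finger parallel gripper is mounted at the origin on the work surface. World frame = base frame: x ahead of the robot, y to its left, z up, the work surface at z = 0. Lengths are in m, angles in rad, forces in N, time in s.
With the tool pointing down it reaches from about 0.3 to 0.775 m from the base axis. Payload 14.6 kg.
Tool frame: the origin (TCP) lies at the very end of the fingers, on their centre line; the grasp point (between the pads) lies 19 mm behind it; z points along the fingers, y is the line along which they close (so a half turn about z gives the same grasp; the last joint's range is limited). The gripper opens to 94 mm and grips with 3 to 60 N. Pads are 16 mm wide; open, the fingers measure 119 mm over their backs; the gripper's body (75 mm by 177 mm) begins 78 mm behind the grasp point.
Start: joints at [-1.219, 0.3, 1.521, -0, 1.321, -0.067], TCP at [0.224, -0.502, 0.177] pointing down, gripper open.
Joint ranges: [-3.03, 3.03], [-0.79, 2.21], [0.23, 2.52], [-1.04, 4.18], [0, 3.07], [-2.55, 2.55]. Speed limits (rad/s): [2.22, 2.22, 2.57, 3.14, 3.14, 3.14].

## Interface

Orientations are given as [roll, pitch, yaw] about the fixed x, y, z axes, in that order (R = Rz(yaw) Ry(pitch) Rx(roll)).
In Python, from station import ctrl, camera, camera_info, finder gives the robot as it stands.
- The arm moves only by the tool carry_out, never from a script. Its argument "motion" is a list of rows, each a list of 2 entries, a list of its own where there are three numbers: the shift along the tool's x, y, z as a fraction of full scale, then the turn about the tool's z as a fraction of full scale. A call has 1 to 12 rows; each row is the pose to reach, as a shift and turn from the pose commanded when the call began, along the tool's axes at that moment, turning the shorter way round; what a row does not reach only later rows make up. Full scale, the value 1, is 200 mm for a shift and 360 degrees for a turn. A row lasts 1/10 s, in which the tool goes at most 50 mm and 8.59 degrees, less where a joint would pass 70% of its speed; a pose out of reach is approached as far as the arm can. A call with a number of a shift or a turn outside -1 to 1 is refused whole. A call with a gripper value outside its range is refused whole. "hand" is the closure, from -1 (fully open) to 1 (shut), set as the call begins (left out, the last holds). The fingers move at their own pace and stop on an object; "force" is the grip in N (left out, the last holds). Time passes only in rows, so rows that repeat a pose let the fingers close. It gives the time, the measured TCP pose, the force, the opening and the grip force at its end, in the units of the state.
- ctrl.get_obs(): the state, without advancing time (a new reading comes with each control period).
- camera(name): name is "scene" or "side" or "wrist"; returns (picture, depth): 480x640x3 uint8, blue, green, red; 480x640 float32, m along the optical axis (not along the pixel's ray), 0 where there is no reading.
- camera_info(name): a dict with "camera_matrix" (3x3 intrinsics, pixels), "origin" and "attitude" of the camera in the world. Camera axes: x right, y down, z forward; pixel columns grow to the right and rows downward; lengths in m; the calibration is good to about 2 mm. A picture is of the moment at which its call begins: read the wrist's pose just before it. camera_info takes no time and is no camera call; for the wrist camera it gives the pose at the moment of the call.
- ctrl.hand_in(): hands the job in; it is judged then, once.
Trained networks look in the newest picture that a camera, given by its name, has taken for a name from the list of things; names that differ only in an ending like _2 or _b are one class to them, and where a whole thing is asked for, a point or a joint stands for the part that bears it (a point fixed in the world has none). Each returns a list of dicts, best first, with "conf" (0 to 1); they miss things now and then, are a little off and sometimes report something else, mostly with a low value. They report only what shows in the picture. A call takes as long as a camera call.
- finder.boxes_of(camera, query): "location" ([column, row] in pixels, amid what is visible of it).
- finder.cut_out(camera, query): "mask" (480x640 bool, what is visible of it) and "location" ([column, row] in pixels, amid what is visible of it).
- finder.pinpoint(camera, query): "location" ([column, row] in pixels: a listed point, or the origin of a listed thing).
The state is a dict: "time_s": time; "qpos": joint angles; "joint_vel": joint speeds; "tau": joint torques, N m; "ee_pos": TCP position; "eef_rot": TCP orientation; "force": force on the tool from outside, world axes, zero at the start; "moment": the same for the moment, N m; "grip_width": finger opening in m; "grip_force": force on a finger pad.
Only numpy, scipy, OpenCV 4.12 (cv2) and the standard library are available. Lean on these libraries where they do the work, as an engineer would, in place of code of your own. Each camera call takes 0.05 s, during which the arm holds its last target. There are 200 camera calls.

## Working session

There is one attempt and no reset: what is moved stays moved. The work goes in short steps, Python scripts to look and compute and a tool call to move; the robot and the scene stay as the last step left them, time stands still between calls to the robot, and variables do not carry over. Pictures are saved under pics/ and viewed, at most 10 in all, crops included, and the job is handed in when it is done.

Besides the shell and the picture viewer there is one more tool, called after ">>>" as a command line: name --argument value ..., lists and objects as JSON in quotes. carry_out: Moves the arm, as the interface text tells. Its arguments: {"type":"object","properties":{"motion":{"type":"array","items":{"type":"array"}},"hand":{"type":"number"},"force":{"type":"number"}},"required":["motion"]}

```bash
mkdir -p pics; ls
cat > h.py <<'E'
import numpy as np, cv2
from station import ctrl, camera, camera_info, finder
from scipy.spatial.transform import Rotation as R
def cam(n):
    i=camera_info(n); a=np.array(i["attitude"],float)
    Rm=a if a.shape==(3,3) else R.from_euler('xyz',a).as_matrix()
    return np.array(i["camera_matrix"]),np.array(i["origin"]),Rm
def pts(n,d,mask):
    K,o,Rm=cam(n); v,u=np.nonzero(mask&(d>0)); z=d[v,u]
    return np.c_[(u-K[0,2])/K[0,0]*z,(v-K[1,2])/K[1,1]*z,z]@Rm.T+o
def shot(n,f):
    im,d=camera(n); cv2.imwrite('pics/'+f,im); return im,d
E
python3 - <<'E'
from h import *
ims=[]
for n in ["scene","side","wrist"]:
    im,d=camera(n); np.savez('/tmp/'+n,im=im,d=d)
    print(n,camera_info(n)); ims.append(im)
    if n!="wrist":
      for q in ["board","scale","head","shim_a","offcut","tub","bowl","jar","lamp"]:
        r=finder.cut_out(n,q)
        for x in r[:4]:
            if x["conf"]<.3: continue
            p=pts(n,d,x["mask"])
            if len(p): print(q,round(x["conf"],2),np.round(x["location"]),len(p),np.round(np.median(p,0),3),np.round(np.percentile(p,3,0),3),np.round(np.percentile(p,97,0),3))
    cv2.imwrite(f'pics/{n}0.png',im)
print(ctrl.get_obs())
E
```

```text
pics
scene {'camera_matrix': array([[459.94443147,   0.        , 325.9276796 ],
       [  0.        , 459.94443147, 242.39854276],
       [  0.        ,   0.        ,   1.        ]]), 'origin': array([ 1.14272025, -0.35366622,  0.73286457]), 'attitude': array([-2.36779819,  0.01986009,  0.81732045])}
board 0.66 [235. 247.] 3123 [ 0.502 -0.045  0.008] [ 0.37  -0.081  0.002] [0.715 0.012 0.079]
shim_a 0.77 [336. 172.] 403 [0.47  0.29  0.031] [0.454 0.266 0.002] [0.475 0.325 0.048]
shim_a 0.7 [349. 203.] 366 [0.573 0.238 0.035] [0.556 0.217 0.003] [0.583 0.274 0.048]
shim_a 0.61 [249. 251.] 433 [ 0.565 -0.045  0.048] [ 0.549 -0.064  0.009] [ 0.57  -0.007  0.054]
tub 0.64 [102. 307.] 6534 [ 0.435 -0.313  0.018] [ 0.383 -0.381  0.003] [ 0.526 -0.239  0.061]
bowl 0.72 [206. 360.] 4331 [ 0.693 -0.23   0.026] [ 0.652 -0.288  0.005] [ 0.767 -0.176  0.056]
jar 0.91 [403. 142.] 1397 [0.537 0.468 0.081] [0.497 0.456 0.006] [0.556 0.51  0.132]
lamp 0.68 [243. 246.] 90 [ 0.531 -0.027  0.037] [ 0.525 -0.048  0.034] [ 0.536 -0.007  0.039]
lamp 0.43 [248. 253.] 377 [ 0.565 -0.045  0.049] [ 0.551 -0.0
[... 1831 characters left out ...]
+00])}
{'time_s': 1.05, 'qpos': array([-1.21854281e+00,  2.99874206e-01,  1.52099777e+00, -1.30757446e-05,
        1.32069598e+00, -6.65802599e-02]), 'joint_vel': array([-1.66165205e-03, -9.35662365e-05, -1.19811075e-03, -2.89962975e-04,
       -6.49426236e-04,  2.15785347e-03]), 'tau': array([ 1.02345559e-03, -5.31664646e+01, -3.52914798e+01,  7.08284858e-02,
        2.13833194e-02, -4.07048014e-05]), 'ee_pos': array([ 0.2236838 , -0.50245193,  0.17736068]), 'eef_rot': array([3.14156886e+00, 1.42839742e-05, 4.18837015e-01]), 'force': array([-1.3140577 , -1.18535723,  0.45188645]), 'moment': array([-0.04257345,  0.01057428,  0.06477439]), 'grip_force': 0.0, 'grip_width': 0.09392880727532812}
```

Run:
```python
from h import *
D={n:np.load(f'/tmp/{n}.npz') for n in("scene","side")}
def crop(n,b):
    im=D[n]['im'];return cv2.resize(im[b[1]:b[3],b[0]:b[2]],(400,300),interpolation=cv2.INTER_CUBIC)
cv2.imwrite('pics/mix.png',np.vstack([np.hstack([crop("side",(220,240,420,390)),crop("scene",(160,170,320,290))]),np.hstack([cv2.resize(D["side"]['im'],(400,300)),cv2.resize(D["scene"]['im'],(400,300))])]))
allp={n:pts(n,D[n]['d'],np.ones((480,640),bool)) for n in D}
def rect(nm,lo,hi,z0,z1):
    for n,p in allp.items():
        m=(p[:,0]>lo[0])&(p[:,0]<hi[0])&(p[:,1]>lo[1])&(p[:,1]<hi[1])&(p[:,2]>z0)&(p[:,2]<z1)
        q=p[m]
        if len(q)<15: print(nm,n,'few');continue
        r=cv2.minAreaRect(q[:,:2].astype(np.float32)*1000)
        print(nm,n,len(q),np.round(r[0],1),np.round(r[1],1),round(r[2],1),'z',q[:,2].mean().round(4))
rect('shimb',(.43,.24),(.5,.35),.04,.06)
rect('shimc',(.53,.19),(.61,.3),.04,.06)
rect('shima',(.54,-.09),(.58,.03),.045,.06)
rect('headtop',(.45,-.09),(.54,.03),.043,.055)
rect('headtop?',(.43,-.09),(.525,.03),.041,.05)
rect('knobtop',(.43,-.09),(.54,.03),.08,.095)
rect('offtop',(.512,-.07),(.546,.03),.032,.041)
rect('board',(.3,-.12),(.8,.06),.004,.009)
rect('foottop',(.57,-.09),(.62,.03),.036,.044)
rect('bench',(.3,.0),(.8,.3),-.01,.002)
rect('tub',(.3,-.45),(.6,-.2),.055,.066)
```

```text
shimb scene 135 [463.4 296.1] [19.5 62.8] 5.6 z 0.0451
shimb side 138 [461.3 296.8] [17.6 64.7] 5.1 z 0.0448
shimc scene 155 [566.7 247.3] [19.6 60.1] 16.6 z 0.045
shimc side 150 [564.2 245.6] [19.  63.9] 17.3 z 0.0449
shima scene 245 [559.6 -34. ] [60.2 20.9] 85.8 z 0.0509
shima side 224 [557.9 -34.3] [63.5 16.2] 85.9 z 0.0506
headtop scene 177 [490.7 -28.7] [40.1 37.6] 87.9 z 0.0472
headtop side 183 [488.7 -29.1] [42.5 34.5] 87.9 z 0.0467
headtop? scene 176 [490.9 -28.7] [40.5 37.6] 87.1 z 0.0461
headtop? side 185 [488.8 -29.5] [43.7 34.6] 88.3 z 0.0455
knobtop scene 88 [490.9 -29.4] [22.3 23.1] 40.8 z 0.0855
knobtop side 105 [488.5 -29.6] [22.  25.3] 22.2 z 0.085
offtop scene 100 [529.7 -27.2] [46.2 13. ] 84.8 z 0.0364
offtop side 110 [528.2 -27.2] [12.  47.8] 0.6 z 0.036
board scene 1767 [549.7 -28.9] [497.2 178.8] 0.6 z 0.0066
board side 2071 [549.1 -30.1] [178.  496.7] 89.8 z 0.0062
foottop scene 355 [592.8 -34.3] [40.6 46.3] 87.7 z 0.0406
foottop side 344 [591.2 -33.6] [43.  42.8] 84.9 z 0.0399
bench scene 14025 [550.  150.1] [300.  499.9] 90.0 z 0.0003
bench side 15613 [550. 150.] [499.9 300. ] 0.0 z -0.0007
tub scene 874 [ 453.  -310.7] [145.4 150.3] 3.1 z 0.0595
tub side 951 [ 451.2 -311.3] [140.2 153.8] 2.9 z 0.0593
```

View pics/mix.png

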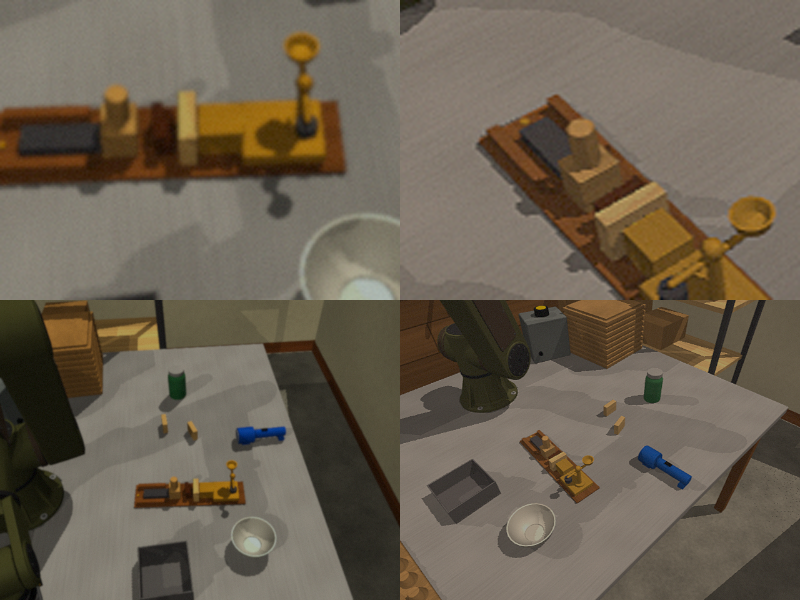

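The pictures show the stack at side px (305,301) with the offcut between head (270,306) and shim_a (312,301). The estimated gap is about 62 mm, so two pieces should do. Next I hover over the offcut for a close look.

>>> carry_out --motion '[[[1,-0.64,0],0],[[1,-0.64,0],0],[[1,-0.64,0],0],[[1,-0.64,0],0],[[1,-0.64,0],0],[[1,-0.64,0],0]]' --hand -1

```text
time_s: 1.65
ee_pos: [0.3561, -0.3013, 0.1777]
eef_rot: [3.141, -0.001, 0.423]
force: [-0.2, 0.2, 0.1]
grip_width: 0.0939
grip_force: 0.0
```

>>> carry_out --motion '[[[1,-0.64,0],0.0746],[[1,-0.64,0],0.0746],[[1,-0.64,0],0.0746],[[1,-0.64,0],0.0746],[[1,-0.64,0],0.0746],[[1,-0.64,0],0.0746]]'

```text
time_s: 2.25
ee_pos: [0.4866, -0.103, 0.1773]
eef_rot: [-3.141, -0.0, -0.047]
force: [-1.5, 0.0, 0.2]
grip_width: 0.0942
grip_force: 0.0
```

>>> carry_out --motion '[[[0.225,-0.4,0],0],[[0.225,-0.4,0],0],[[0.225,-0.4,0],0],[[0.225,-0.4,0],0],[[0.225,-0.4,0],0]]'

```text
time_s: 2.75
ee_pos: [0.5335, -0.0296, 0.1773]
eef_rot: [3.141, 0.0, -0.051]
force: [0.4, 0.3, -0.2]
grip_width: 0.0942
grip_force: 0.0
```

```bash
cat >> h.py <<'E'
def rel(x,y,z,yaw=None):
    "shift/turn (fractions) from the present pose to a world tcp pose"
    o=ctrl.get_obs(); p=o["ee_pos"]; Rm=R.from_euler('xyz',o["eef_rot"]); y0=o["eef_rot"][2]
    s=Rm.inv().apply(np.array([x,y,z])-p)/.2; t=0 if yaw is None else -(yaw-y0)/(2*np.pi)
    print('t',o["time_s"],'tcp',p.round(4),'yaw',round(y0,3),'rel',s.round(4),round(t,4))
def rect(p,nm,lo,hi,z0,z1):
    q=p[(p[:,0]>lo[0])&(p[:,0]<hi[0])&(p[:,1]>lo[1])&(p[:,1]<hi[1])&(p[:,2]>z0)&(p[:,2]<z1)]
    if len(q)<15: print(nm,'few');return
    r=cv2.minAreaRect(q[:,:2].astype(np.float32)*1000)
    print(nm,len(q),np.round(r[0],1),np.round(r[1],1),round(r[2],1),'z',q[:,2].mean().round(4))
E
python3 - <<'E'
from h import *
im,d=shot("wrist","w1.png"); p=pts("wrist",d,np.ones_like(d,bool))
rect(p,'shima',(.54,-.09),(.58,.03),.047,.056)
rect(p,'head',(.45,-.09),(.54,.03),.043,.049)
rect(p,'knob',(.45,-.09),(.54,.03),.082,.09)
rect(p,'off',(.512,-.07),(.546,.03),.033,.039)
rect(p,'step',(.512,-.07),(.549,.03),.021,.027)
rect(p,'foot',(.56,-.09),(.62,.03),.037,.043)
rel(.534,-.028,.014,-.05)
E
```

```text
shima 1713 [559.9 -31.6] [59.9 18.2] 86.0 z 0.0511
head 1053 [491.5 -25.7] [39.9 36.1] 87.3 z 0.0461
knob 703 [491.4 -25.6] [22.8 22.7] 44.0 z 0.0857
off 765 [530.7 -24.1] [12.6 45.7] 0.3 z 0.0361
step 617 [541.5 -23.9] [10.8 46. ] 0.6 z 0.0242
foot 2959 [591.8 -34.3] [56.5 47. ] 86.5 z 0.0402
t 2.8 tcp [ 0.5335 -0.0297  0.1774] yaw -0.052 rel [ 0.002  -0.0088  0.8171] -0.0002
```

View pics/w1.png

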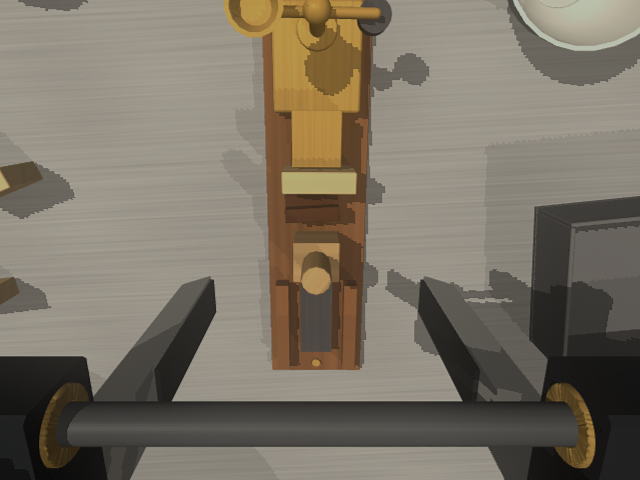

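The wrist view shows shim_a (319,182), the offcut (313,208), the head knob (316,280) and the finger tips clear on both sides. I descend and grip the offcut by its ends.

>>> carry_out --motion '[[[0,-0.016,0.25],-0.007],[[0,-0.016,0.5],-0.007],[[0,-0.016,0.7],-0.007],[[0,-0.016,0.8],-0.007],[[0,-0.016,0.837],-0.007],[[0,-0.016,0.837],-0.007]]'

```text
time_s: 3.4
ee_pos: [0.5338, -0.0259, 0.0099]
eef_rot: [-3.142, 0.001, -0.007]
force: [0.4, -0.1, 0.8]
grip_width: 0.0937
grip_force: 0.0
```

>>> carry_out --motion '[[[0,0,0],0],[[0,0,0],0],[[0,0,0],0],[[0,0,0],0],[[0,0,0],0],[[0,0,0],0],[[0,0,0],0],[[0,0,0],0]]' --hand 1 --force 15

```text
time_s: 4.2
ee_pos: [0.5341, -0.0251, 0.0099]
eef_rot: [-3.142, 0.0, -0.006]
force: [0.8, -0.4, 0.7]
grip_width: 0.033
grip_force: 0.0
```

Run:
```python
from h import *
a,_=camera("scene");b,d=camera("side");w,_=camera("wrist")
f=lambda im,b:cv2.resize(im[b[1]:b[3],b[0]:b[2]],(400,300),interpolation=cv2.INTER_CUBIC)
cv2.imwrite('pics/m2.png',np.vstack([np.hstack([f(b,(250,250,370,340)),f(a,(200,190,320,280))]),np.hstack([f(w,(220,100,420,250)),f(b,(0,0,640,480))])]))
print(ctrl.get_obs())
```

```text
{'time_s': 4.35, 'qpos': array([-1.15394347e-01,  4.67556361e-01,  1.71708875e+00,  1.67159226e-05,
        9.56973899e-01,  1.46135380e+00]), 'joint_vel': array([ 1.13791394e-04, -5.29063585e-04, -2.87077950e-04, -6.74081489e-04,
        8.66155047e-07,  5.25444740e-04]), 'tau': array([ 3.66622742e-03, -5.58807349e+01, -2.86104584e+01,  1.97480118e-02,
       -7.12040439e-02,  3.27619523e-05]), 'ee_pos': array([ 0.53409267, -0.02505715,  0.00993543]), 'eef_rot': array([-3.14157619e+00,  2.47065638e-05, -5.96145307e-03]), 'force': array([-0.32084321,  0.06036217,  0.26363567]), 'moment': array([ 0.01786191, -0.01945832, -0.00268143]), 'grip_force': 0.0, 'grip_width': 0.021268822813525625}
```

View pics/m2.png

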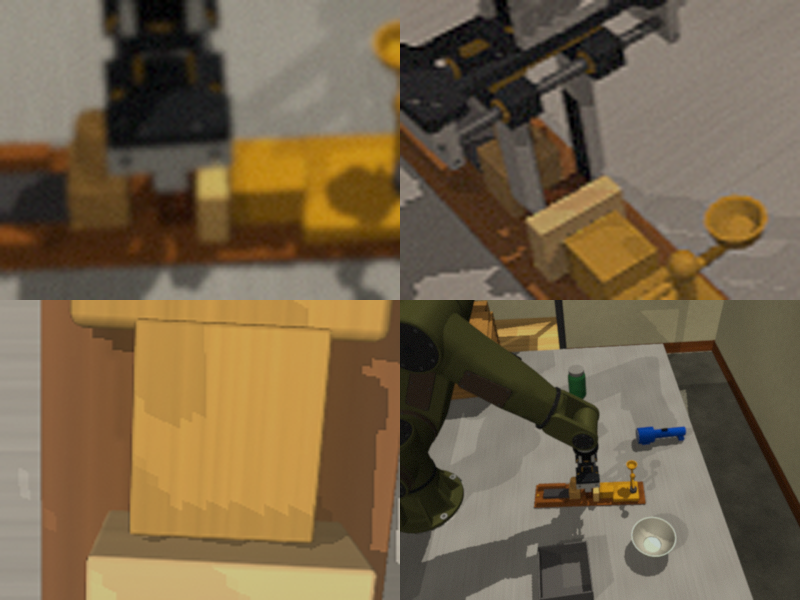

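The fingers (side crop, 170,170) closed past 46 mm without force, so the offcut is not seen in the grip. I open and go up to look.

>>> carry_out --motion '[[[0,0,0],0],[[0,0,0],0]]'

```text
time_s: 4.55
ee_pos: [0.5341, -0.0251, 0.0099]
eef_rot: [3.142, 0.0, -0.006]
force: [0.5, 0.2, -0.4]
grip_width: 0.0052
grip_force: 0.0
```

Run:
```python
from h import *
a,d=camera("scene"); cv2.imwrite('pics/s3.png',cv2.resize(a[190:280,200:320],(800,600),interpolation=cv2.INTER_CUBIC))
p=pts("scene",d,np.ones_like(d,bool))
m=(abs(p[:,0]-.535)<.03)&(abs(p[:,1]+.025)<.06)&(p[:,2]<.05)&(p[:,2]>.009)
for z in (.01,.015,.02,.025,.03,.035): 
    rect(p,z,(.512,-.07),(.548,.03),z,z+.005)
o=ctrl.get_obs();print(o["grip_width"],o["grip_force"])
```

```text
0.01 few
0.015 few
0.02 few
0.025 few
0.03 few
0.035 33 [530.8 -26.5] [45.4 11.2] 87.8 z 0.0369
0.002081034239057412 0.0
```

View pics/s3.png

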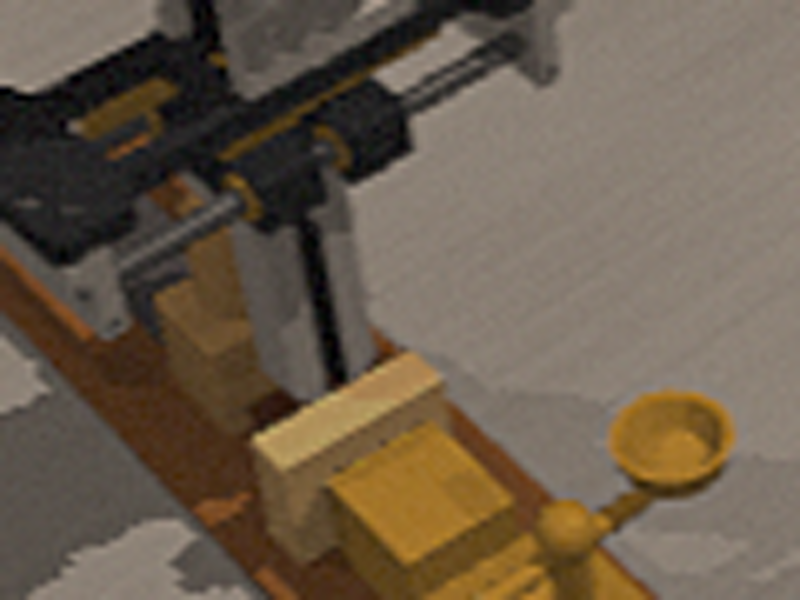

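>>> carry_out --motion '[[[0,0,-0.3],0],[[0,0,-0.6],0],[[0,0,-0.6],0],[[0,0,-0.6],0]]' --hand -1

```text
time_s: 5.0
ee_pos: [0.5355, -0.0252, 0.1332]
eef_rot: [3.141, -0.006, -0.006]
force: [-0.2, 0.3, -0.0]
grip_width: 0.0303
grip_force: 0.0
```

Run:
```python
from h import *
a,d=camera("scene");b,e=camera("side");w,g=camera("wrist")
f=lambda im,b:cv2.resize(im[b[1]:b[3],b[0]:b[2]],(400,300),interpolation=cv2.INTER_CUBIC)
cv2.imwrite('pics/m4.png',np.vstack([np.hstack([f(b,(250,210,410,330)),f(a,(180,150,340,270))]),np.hstack([f(w,(0,0,640,480)),f(b,(0,0,640,480))])]))
for n,D in(("scene",d),("side",e),("wrist",g)):
    p=pts(n,D,np.ones_like(D,bool)); print(n)
    for z in (.02,.033): rect(p,z,(.512,-.07),(.548,.03),z,z+.006)
    q=p[(abs(p[:,0]-.534)<.03)&(abs(p[:,1]+.025)<.075)&(p[:,2]>.1)]
    print(len(q), q[np.argsort(q[:,2])[:5]] if len(q) else '')
```

```text
scene
0.02 few
0.033 93 [530.2 -27. ] [13.5 45. ] 2.7 z 0.0366
7648 [[ 0.53843179 -0.0102658   0.1609925 ]
 [ 0.53118353 -0.00965579  0.16127336]
 [ 0.5434138  -0.04393505  0.16199189]
 [ 0.52819503 -0.00971783  0.16202719]
 [ 0.54182527 -0.01005437  0.16292678]]
side
0.02 82 [533.9 -33.9] [22.  59.5] 4.4 z 0.0235
0.033 99 [529.5 -34.2] [20.8 61.8] 14.9 z 0.0357
5139 [[ 0.53340301 -0.05263165  0.16709634]
 [ 0.52606131 -0.05226737  0.16750073]
 [ 0.53704434 -0.05460357  0.16900755]
 [ 0.535211   -0.05458116  0.16918936]
 [ 0.53886806 -0.0551363   0.16942847]]
wrist
0.02 723 [540.6 -24. ] [45.  10.3] 89.3 z 0.0234
0.033 983 [530.3 -23.9] [45.4 12.2] 89.9 z 0.0352
42892 [[ 0.54126859 -0.00427583  0.15578581]
 [ 0.54259883 -0.04545402  0.15604327]
 [ 0.52656807 -0.04350344  0.15608313]
 [ 0.52564119 -0.0435041   0.15628624]
 [ 0.54148613 -0.00387852  0.15630435]]
```

View pics/m4.png

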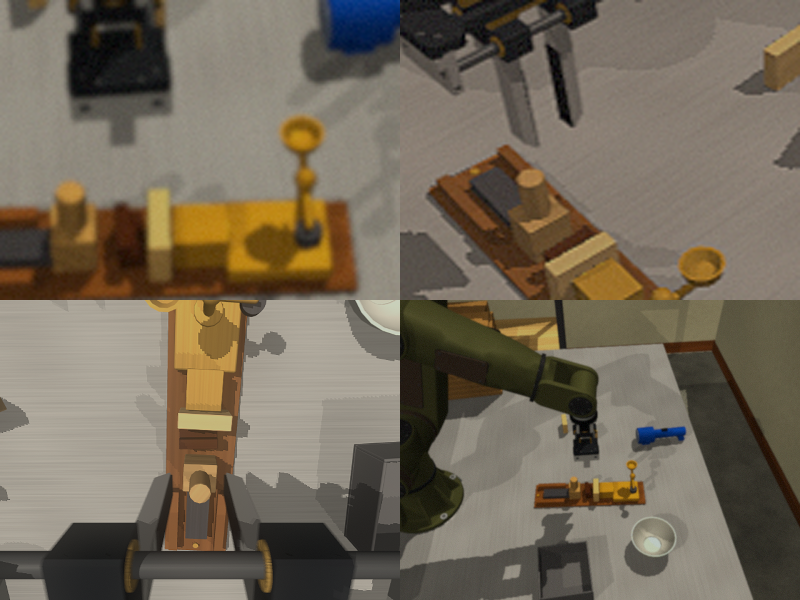

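>>> carry_out --motion '[[[0,0,0],0],[[0,0,0],0],[[0,0,0],0],[[0,0,0],0]]'

```text
time_s: 5.55
ee_pos: [0.534, -0.025, 0.1296]
eef_rot: [-3.142, 0.001, -0.006]
force: [-0.4, 0.4, 0.7]
grip_width: 0.0747
grip_force: 0.0
```

Run:
```python
from h import *
for n in("scene","side","wrist"):
    _,D=camera(n);p=pts(n,D,np.ones_like(D,bool)); print(n,camera_info(n)["origin"])
    q=p[(abs(p[:,0]-.534)<.03)&(abs(p[:,1]+.025)<.075)&(p[:,2]>.1)]
    for s in(-1,1):
        r=q[(q[:,1]+.025)*s>.02]; r=r[np.argsort(r[:,2])][:60]
        if len(r):print(s,r[::10].round(4).tolist())
o=ctrl.get_obs();print(o["ee_pos"],o["grip_width"],o["qpos"])
```

```text
scene [ 1.14272025 -0.35366622  0.73286457]
-1 [[0.5416, -0.0658, 0.1595], [0.5421, -0.069, 0.1669], [0.5426, -0.0688, 0.1695], [0.543, -0.0728, 0.1723], [0.5409, -0.0666, 0.1744], [0.5395, -0.063, 0.1763]]
1 [[0.534, 0.0117, 0.158], [0.5279, 0.0121, 0.1617], [0.5298, 0.0113, 0.1658], [0.5425, 0.0166, 0.1677], [0.5433, 0.0213, 0.1704], [0.5344, 0.0115, 0.1733]]
side [ 0.52394081 -0.79293422  1.04095053]
-1 [[0.5338, -0.0757, 0.1661], [0.5284, -0.078, 0.1695], [0.5339, -0.0792, 0.1732], [0.5361, -0.0748, 0.1761], [0.5342, -0.0766, 0.1786], [0.5343, -0.0763, 0.1809]]
1 [[0.5405, 0.0178, 0.1916], [0.5273, 0.0132, 0.1978], [0.533, 0.012, 0.2012], [0.5257, 0.0134, 0.2031], [0.5258, 0.013, 0.2062], [0.5296, 0.0126, 0.209]]
wrist [ 0.61614844 -0.02506617  0.33737975]
-1 [[0.5415, -0.0666, 0.1571], [0.5404, -0.0656, 0.1581], [0.5262, -0.0657, 0.1588], [0.537, -0.0655, 0.1593], [0.5341, -0.0656, 0.1595], [0.5393, -0.0652, 0.16]]
1 [[0.5327, 0.0172, 0.1576], [0.5439, 0.0191, 0.1582], [0.5437, 0.0208, 0.1588], [0.537, 0.0171, 0.1593], [0.5426, 0.0184, 0.1598], [0.5369, 0.0169, 0.1601]]
[ 0.53408019 -0.02508581  0.12988751] 0.08651276123624149 [-1.15435021e-01  3.09857768e-01  1.62255859e+00 -1.47653116e-05
  1.20924720e+00  1.46135748e+00]
```

All three cameras agree that the real fingertips end about 27 mm above the reported TCP, so the fingers closed just over the offcut. It is untouched, and I correct z for this from here on.

>>> carry_out --motion '[[[0,0.004,0.25],0],[[0,0.004,0.5],0],[[0,0.004,0.65],0],[[0,0.004,0.7],0],[[0,0.004,0.72],0],[[0,0.004,0.72],0]]' --hand -1

```text
time_s: 6.3
ee_pos: [0.5348, -0.0259, -0.013]
eef_rot: [3.141, -0.001, -0.006]
force: [-0.9, -0.4, 0.5]
grip_width: 0.0937
grip_force: 0.0
```

>>> carry_out --motion '[[[0,0,0],0],[[0,0,0],0],[[0,0,0],0],[[0,0,0],0],[[0,0,0],0],[[0,0,0],0],[[0,0,0],0],[[0,0,0],0],[[0,0,0],0]]' --hand 1 --force 15

```text
time_s: 7.2
ee_pos: [0.5341, -0.0259, -0.014]
eef_rot: [3.142, 0.0, -0.006]
force: [-0.7, 0.5, 1.3]
grip_width: 0.046
grip_force: 15.0
```

>>> carry_out --motion '[[[0,0,-0.2],0],[[0,0,-0.45],0],[[0,0,-0.6],0],[[-0.05,0.2,-0.6],0],[[-0.1,0.4,-0.6],0],[[-0.2,0.64,-0.6],0],[[-0.3,0.86,-0.6],0],[[-0.41,1,-0.6],0],[[-0.41,1,-0.6],0]]'

```text
time_s: 8.1
ee_pos: [0.4488, -0.2281, 0.1059]
eef_rot: [3.141, 0.001, -0.01]
force: [-0.8, 0.5, -0.4]
grip_width: 0.0454
grip_force: 15.0
```

>>> carry_out --motion '[[[0,0.22,0],0],[[0,0.42,0],0],[[0,0.42,0],0],[[0,0.42,0.2],0],[[0,0.42,0.45],0],[[0,0.42,0.58],0],[[0,0.42,0.61],0],[[0,0.42,0.61],0]]'

```text
time_s: 8.9
ee_pos: [0.4505, -0.3081, -0.0166]
eef_rot: [-3.14, 0.001, -0.005]
force: [-0.4, -1.3, -0.1]
grip_width: 0.0459
grip_force: 15.0
```

>>> carry_out --motion '[[[0,0,0],0],[[0,0,0],0],[[0,0,0],0],[[0,0,-0.25],0],[[0,0,-0.5],0],[[0,0,-0.6],0],[[0,0,-0.6],0]]' --hand 0.2

```text
time_s: 9.6
ee_pos: [0.4517, -0.3103, 0.1076]
eef_rot: [3.138, -0.005, -0.006]
force: [0.4, 0.0, 0.0]
grip_width: 0.0458
grip_force: 15.0
```

Run:
```python
from h import *
for n in("scene","side","wrist"):
    im,d=shot(n,f'{n}5.png'); p=pts(n,d,np.ones_like(d,bool))
    for r in finder.cut_out(n,"offcut")[:2]: print(n,r["conf"],r["location"],np.median(pts(n,d,r["mask"]),0).round(3))
    rect(p,'shima',(.54,-.09),(.58,.03),.047,.056);rect(p,'head',(.45,-.09),(.53,.03),.043,.049);rect(p,'foot',(.57,-.09),(.62,.03),.038,.043);rect(p,'off',(.51,-.07),(.546,.03),.015,.04)
    rect(p,'knob',(.45,-.09),(.53,.03),.083,.09)
    rect(p,'base',(.608,-.09),(.7,.03),.009,.03)
rel(.464,.296,.06,0)
```

```text
scene 0.55 [76.5, 259.3] [ 0.455 -0.311  0.149]
shima 225 [560.  -34.5] [60.4 20.8] 88.5 z 0.0513
head 144 [491.3 -28.2] [41.3 35.6] 85.3 z 0.0464
foot 323 [592.9 -30.6] [47.2 47.3] 87.4 z 0.0406
off few
knob 70 [490.8 -29.3] [21.8 20.6] 29.8 z 0.0864
base 1066 [656.7 -38.4] [85.9 91.1] 83.8 z 0.0219
side 0.3 [406.7, 214.5] [0.785 0.189 0.043]
shima 212 [558.  -33.8] [63.3 16.2] 85.9 z 0.0509
head 52 [500.  -40.3] [37.6 16.9] 47.7 z 0.0457
foot 278 [591.1 -35.1] [42.3 42.7] 85.2 z 0.0403
off few
knob few
base 1117 [654.2 -41.2] [84.7 91.5] 89.0 z 0.021
wrist 0.75 [316.8, 305.1] [ 0.452 -0.308  0.146]
shima few
head few
foot few
off few
knob few
base few
t 9.9 tcp [ 0.4499 -0.309   0.1026] yaw -0.006 rel [ 0.0526 -3.0251  0.2173] -0.001
```

The hand value 0.2 means 38 mm, so the offcut is still held (wrist 317,305). I lower it again and open properly.

>>> carry_out --motion '[[[0,0,0.25],0],[[0,0,0.48],0],[[0,0,0.58],0],[[0,0,0.58],0]]'

```text
time_s: 10.3
ee_pos: [0.4487, -0.3081, -0.0154]
eef_rot: [-3.138, 0.005, -0.006]
force: [-0.9, 0.2, -0.4]
grip_width: 0.046
grip_force: 15.0
```

>>> carry_out --motion '[[[0,0,0],0],[[0,0,0],0],[[0,0,0],0],[[0,0,-0.1],0],[[0,0,-0.3],0],[[0,0,-0.6],0],[[0,0,-0.7],0],[[0,0,-0.7],0]]' --hand -0.5

```text
time_s: 11.1
ee_pos: [0.4521, -0.3107, 0.1334]
eef_rot: [3.136, -0.007, -0.006]
force: [0.5, 0.7, -0.0]
grip_width: 0.0706
grip_force: 0.0
```

Run:
```python
from h import *
n="wrist"
im,d=shot(n,'w6.png')
for r in finder.cut_out(n,"offcut")[:2]: p=pts(n,d,r["mask"]);print(r["conf"],r["location"],np.median(p,0).round(3),p.max(0),p.min(0))
rel(.464,.296,.12,0)
```

```text
0.86 [314.7, 221.4] [ 0.45  -0.306  0.021] [ 0.46022678 -0.28380743  0.03197724] [ 0.43814783 -0.32779158 -0.00069211]
t 11.2 tcp [ 0.4505 -0.3094  0.1286] yaw -0.006 rel [ 0.0496 -3.0276  0.0402] -0.0009
```

Offcut is in the tub. Next I go to the shim near (0.462, 0.297).

>>> carry_out --motion '[[[0.05,-1,0],0],[[0.05,-1,0],0],[[0.05,-1,0],0],[[0.05,-1,0],0],[[0.05,-1,0],0]]' --hand -1

```text
time_s: 11.7
ee_pos: [0.461, -0.1048, 0.1269]
eef_rot: [-3.14, 0.002, -0.001]
force: [-0.8, -0.6, -0.0]
grip_width: 0.0937
grip_force: 0.0
```

>>> carry_out --motion '[[[0,-1,0],0],[[0,-1,0],0],[[0,-1,0],0],[[0,-1,0],0],[[0,-1,0],0]]'

```text
time_s: 12.2
ee_pos: [0.462, 0.0946, 0.1269]
eef_rot: [-3.141, 0.002, -0.001]
force: [0.0, 0.2, 0.1]
grip_width: 0.0939
grip_force: 0.0
```

>>> carry_out --motion '[[[0,-1,0],-0.0156],[[0,-1,0],-0.0156],[[0,-1,0],-0.0156],[[0,-1,0],-0.0156],[[0,-1,0],-0.0156],[[0,-1,0],-0.0156]]'

```text
time_s: 12.8
ee_pos: [0.4638, 0.29, 0.1266]
eef_rot: [3.14, 0.002, 0.093]
force: [0.4, 0.2, 1.3]
grip_width: 0.094
grip_force: 0.0
```

Run:
```python
from h import *
im,d=shot("wrist",'w7.png'); p=pts("wrist",d,np.ones_like(d,bool))
rect(p,'b',(.42,.24),(.5,.35),.041,.05)
rect(p,'c',(.53,.19),(.61,.3),.041,.05)
rel(.463,.296,-.017,.092)
```

```text
b 2122 [464.3 298.4] [18.3 60.2] 4.7 z 0.0453
c 2732 [567.2 249.1] [18.  59.9] 18.2 z 0.0454
t 12.85 tcp [0.464  0.2893 0.1269] yaw 0.092 rel [-7.000e-04 -3.470e-02  7.197e-01] -0.0001
```

>>> carry_out --motion '[[[0,-0.04,0.2],0.001],[[0,-0.04,0.45],0.001],[[0,-0.04,0.62],0.001],[[0,-0.04,0.69],0.001],[[0,-0.04,0.715],0.001],[[0,-0.04,0.715],0.001]]'

```text
time_s: 13.45
ee_pos: [0.464, 0.2981, -0.0142]
eef_rot: [-3.141, -0.001, 0.085]
force: [0.5, -0.2, -0.7]
grip_width: 0.0939
grip_force: 0.0
```

>>> carry_out --motion '[[[0,0,0],0],[[0,0,0],0],[[0,0,0],0],[[0,0,0],0],[[0,0,0],0],[[0,0,0],0],[[0,0,0],0]]' --hand 1 --force 15

```text
time_s: 14.15
ee_pos: [0.4633, 0.2986, -0.0147]
eef_rot: [-3.141, -0.0, 0.086]
force: [-1.4, -0.8, 6.1]
grip_width: 0.0596
grip_force: 15.0
```

>>> carry_out --motion '[[[0,0,-0.2],0],[[0,0,-0.45],0],[[0,0,-0.6],0],[[0,0,-0.6],0],[[0,0,-0.6],0]]'

```text
time_s: 14.65
ee_pos: [0.4631, 0.2985, 0.1047]
eef_rot: [-3.142, -0.0, 0.086]
force: [0.7, -0.0, -0.7]
grip_width: 0.0599
grip_force: 15.0
```

Run:
```python
from h import *
for n in("wrist","scene"):
    im,d=shot(n,n+'8.png'); p=pts(n,d,np.ones_like(d,bool))
    rect(p,'held',(.42,.24),(.5,.35),.155,.17);rect(p,'held2',(.445,.277),(.49,.317),.14,.18)
    rect(p,'shima',(.54,-.09),(.58,.03),.047,.056)
    rect(p,'head',(.45,-.09),(.53,.03),.043,.049)
    rect(p,'knob',(.45,-.09),(.53,.03),.083,.09)
rel(.537,-.03,.08,-.05)
```

```text
held 8906 [463.5 299.2] [19.1 84.3] 4.7 z 0.1629
held2 6457 [463.7 296.9] [19.  41.2] 4.3 z 0.1596
shima few
head few
knob few
held 237 [464.1 295.8] [21.9 87.5] 3.4 z 0.1627
held2 170 [463.9 296.5] [20.4 40. ] 5.1 z 0.1566
shima 227 [559.7 -34.3] [59.9 21.7] 85.5 z 0.0513
head 149 [491.1 -28.4] [40.6 37. ] 86.5 z 0.0466
knob 73 [490.7 -28.3] [21.3 24.2] 43.6 z 0.0861
t 14.75 tcp [0.4626 0.2982 0.1034] yaw 0.086 rel [0.2305 1.6665 0.1182] 0.0216
```

>>> carry_out --motion '[[[0.13,1,0],0],[[0.13,1,0],0],[[0.13,1,0],0],[[0.13,1,0],0],[[0.13,1,0],0]]'

```text
time_s: 15.25
ee_pos: [0.5064, 0.0969, 0.1035]
eef_rot: [3.141, 0.002, 0.081]
force: [-0.1, 1.5, -0.8]
grip_width: 0.0598
grip_force: 15.0
```

>>> carry_out --motion '[[[0.093,0.665,0],0.0216],[[0.093,0.665,0],0.0216],[[0.093,0.665,0],0.0216],[[0.093,0.665,0],0.0216],[[0.093,0.665,0],0.0216]]'

```text
time_s: 15.75
ee_pos: [0.5357, -0.0293, 0.1037]
eef_rot: [-3.141, 0.002, -0.051]
force: [-1.0, 0.0, 0.2]
grip_width: 0.0599
grip_force: 15.0
```

Run:
```python
from h import *
im,d=shot("wrist",'w9.png'); p=pts("wrist",d,np.ones_like(d,bool))
rect(p,'shima',(.54,-.09),(.58,.03),.047,.056)
rect(p,'foot',(.57,-.09),(.62,.03),.037,.043)
rect(p,'head',(.45,-.09),(.53,.03),.043,.049);rect(p,'held',(.51,-.052),(.57,-.01),.145,.19)
rel(.5355,-.030,-.0072,-.05)
```

```text
shima 2709 [559.6 -31.1] [59.7 18.7] 86.5 z 0.0512
foot 4579 [592.4 -26.9] [47.5 47. ] 87.1 z 0.0404
head few
held 6348 [536.5 -31. ] [42.7 18.9] 87.6 z 0.1609
t 15.8 tcp [ 0.5357 -0.0286  0.104 ] yaw -0.05 rel [3.000e-04 7.200e-03 5.559e-01] 0.0
```

View pics/w9.png

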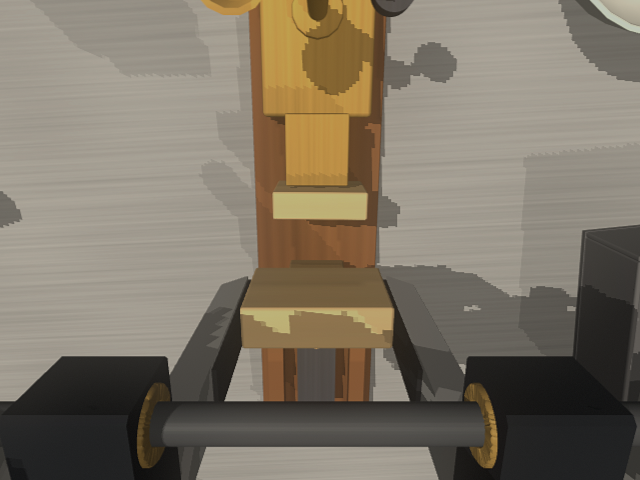

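The wrist view shows the piece held square at (317,300), with shim_a at (320,200) ahead. The spacing is good, so I lower it.

>>> carry_out --motion '[[[0,0.004,0.2],0],[[0,0.004,0.4],0],[[0,0.004,0.5],0],[[0,0.004,0.54],0],[[0,0.004,0.556],0],[[0,0.004,0.556],0],[[0,0.004,0.556],0]]'

```text
time_s: 16.5
ee_pos: [0.5368, -0.03, -0.0051]
eef_rot: [3.141, -0.002, -0.05]
force: [0.2, 0.8, -0.3]
grip_width: 0.0597
grip_force: 15.0
```

Run:
```python
from h import *
for n in("scene","side"):
    im,d=shot(n,n+'10.png'); p=pts(n,d,np.ones_like(d,bool))
    rect(p,'a',(.549,-.09),(.58,.03),.047,.056);rect(p,'b',(.517,-.06),(.5485,.0),.047,.058);rect(p,'head',(.45,-.09),(.515,.03),.043,.049)
rel(.5355,-.03,-.0087)
```

```text
a 225 [560. -34.] [60.6 20.1] 86.3 z 0.0513
b 236 [537.2 -30.2] [21.6 59.5] 0.2 z 0.054
head 87 [495. -26.] [35.4 29.6] 86.6 z 0.0465
a 21 [556.8 -62.4] [ 6.4 14.2] 88.9 z 0.0498
b few
head 88 [478.7 -36.2] [25.5 51.5] 39.2 z 0.0459
t 16.6 tcp [ 0.5367 -0.0302 -0.0053] yaw -0.05 rel [-0.0061 -0.0006  0.0171] 0
```

>>> carry_out --motion '[[[-0.004,0,0.008],0],[[-0.004,0,0.014],0],[[-0.004,0,0.014],0],[[-0.004,0,0.014],0]]'

```text
time_s: 17.0
ee_pos: [0.5355, -0.0302, -0.0088]
eef_rot: [3.142, -0.0, -0.05]
force: [-1.0, -0.4, 5.0]
grip_width: 0.0598
grip_force: 15.0
```

>>> carry_out --motion '[[[0,0,0],0],[[0,0,0],0],[[0,0,0],0],[[0,0,-0.1],0],[[0,0,-0.3],0],[[0,0,-0.5],0],[[0,0,-0.6],0],[[0,0,-0.6],0]]' --hand -0.7

```text
time_s: 17.8
ee_pos: [0.5367, -0.0304, 0.1138]
eef_rot: [3.141, -0.005, -0.05]
force: [0.2, 0.6, -0.4]
grip_width: 0.0796
grip_force: 0.0
```

Run:
```python
from h import *
for n in("scene","side","wrist"):
    im,d=shot(n,n+'11.png'); p=pts(n,d,np.ones_like(d,bool));print(n)
    rect(p,'a',(.549,-.09),(.57,.03),.047,.055);rect(p,'b',(.517,-.07),(.5485,.01),.047,.055);rect(p,'head',(.45,-.09),(.515,.03),.043,.049);rect(p,'knob',(.45,-.09),(.52,.03),.083,.09)
    rect(p,'foot',(.573,-.09),(.62,.03),.037,.043)
    rect(p,'foot2',(.573,-.049),(.608,-.012),.037,.043)
rel(.47,-.029,.04)
```

```text
scene
a 231 [559.5 -34. ] [60.4 20.3] 88.5 z 0.0511
b 216 [537. -32.] [61.  23.4] 86.4 z 0.0512
head 144 [491.2 -28. ] [40.5 36.7] 85.7 z 0.0466
knob 75 [490.9 -29.3] [22.8 21.1] 34.8 z 0.0864
foot 316 [594.6 -34. ] [41.3 42.5] 88.6 z 0.0405
foot2 207 [590.6 -31. ] [35.7 34.3] 89.3 z 0.0407
side
a 202 [558.  -33.9] [63.1 16.2] 86.1 z 0.0509
b 202 [537.7 -33.5] [61.8 23.9] 86.7 z 0.0508
head 159 [488.6 -28.5] [43.  34.7] 87.5 z 0.0459
knob 87 [488.3 -28.6] [23.2 19.7] 88.7 z 0.086
foot 283 [591.9 -34.4] [43.2 40.8] 84.1 z 0.0399
foot2 210 [590.5 -30.6] [34.7 37. ] 0.4 z 0.0399
wrist
a 2571 [559.3 -31.5] [59.9 18.4] 86.3 z 0.0503
b 2409 [535.8 -29.3] [60.  18.3] 87.0 z 0.0503
head 1532 [490.6 -25.9] [39.6 36.4] 86.4 z 0.0454
knob 999 [490.8 -25.6] [22.5 22.8] 71.9 z 0.0852
foot 4080 [593.4 -31.4] [40.  42.9] 86.7 z 0.0394
foot2 3118 [590.5 -30.5] [35. 37.] 0.0 z 0.0394
t 17.95 tcp [ 0.5347 -0.0301  0.1096] yaw -0.05 rel [-0.3229  0.0106  0.3486] 0
```

Both pieces stand square, the gap is about 61 mm, and two pieces leave about 5 mm of stop margin. Now I move the closed fingers behind the knob.

>>> carry_out --motion '[[[-0.2,0.0095,0],0],[[-0.4,0.0095,0],0],[[-0.4,0.0095,0],0],[[-0.4,0.0095,0],0],[[-0.4,0.0095,0],0],[[-0.4,0.0095,0],0],[[-0.4,0.0095,0.2],0],[[-0.4,0.0095,0.35],0],[[-0.4,0.0095,0.388],0],[[-0.4,0.0095,0.388],0],[[-0.4,0.0095,0.388],0]]' --hand 1 --force 20

```text
time_s: 19.05
ee_pos: [0.4563, -0.0282, 0.0345]
eef_rot: [3.141, -0.001, -0.05]
force: [0.1, 0.4, 0.5]
grip_width: 0.0003
grip_force: 0.0
```

>>> carry_out --motion '[[[0.03,0,0],0],[[0.05,0,0],0],[[0.065,0,0],0],[[0.08,0,0],0],[[0.095,0,0],0],[[0.11,0,0],0],[[0.125,0,0],0],[[0.14,0,0],0],[[0.14,0,0],0],[[0.14,0,0],0]]'

```text
time_s: 20.05
ee_pos: [0.4833, -0.0295, 0.0333]
eef_rot: [-3.142, 0.0, -0.05]
force: [-2.6, -0.0, 1.4]
grip_width: 0.0009
grip_force: 1.2
```

>>> carry_out --motion '[[[0.01,0,0],0],[[0.02,0,0],0],[[0.03,0,0],0],[[0.035,0,0],0],[[0.04,0,0],0],[[0.045,0,0],0],[[0.05,0,0],0],[[0.055,0,0],0],[[0.055,0,0],0],[[0.055,0,0],0]]'

```text
time_s: 21.05
ee_pos: [0.4943, -0.0301, 0.0333]
eef_rot: [3.142, 0.0, -0.05]
force: [-2.6, -1.2, -1.1]
grip_width: 0.0004
grip_force: 1.4
```

>>> carry_out --motion '[[[0.004,0,0],0],[[0.008,0,0],0],[[0.011,0,0],0],[[0.014,0,0],0],[[0.014,0,0],0],[[0.014,0,0],0]]'

```text
time_s: 21.65
ee_pos: [0.4952, -0.0301, 0.0333]
eef_rot: [3.142, 0.005, -0.05]
force: [-18.2, -1.5, 10.6]
grip_width: 0.0008
grip_force: 9.0
```

Run:
```python
from h import *
for n in("scene","side","wrist"):
    im,d=shot(n,n+'12.png'); p=pts(n,d,np.ones_like(d,bool));print(n)
    rect(p,'stack',(.525,-.09),(.573,.03),.048,.055);rect(p,'head',(.47,-.09),(.56,.03),.043,.0475)
    rect(p,'knob',(.496,-.09),(.56,.03),.083,.09);
    if n!="scene": 
        r=finder.cut_out(n,"offcut")
        if r: print(r[0]["conf"],np.median(pts(n,d,r[0]["mask"]),0).round(3))
    if n=="wrist": cv2.imwrite('pics/w12.png',im)
for _ in range(3): camera("wrist");o=ctrl.get_obs();print(o["time_s"],o["ee_pos"],o["force"])
```

```text
scene
stack 418 [548.1 -33.1] [61.7 46.1] 88.4 z 0.0515
head 93 [533.2 -36.4] [45.6 67.4] 71.0 z 0.0461
knob 109 [511.4 -31.4] [33.3 24.1] 9.2 z 0.0863
side
stack 407 [547.1 -33.6] [62.7 42.2] 87.2 z 0.051
head 145 [528.4 -34. ] [62.  61.1] 0.5 z 0.0454
knob few
0.88 [ 0.449 -0.313  0.024]
wrist
stack 10795 [547.5 -30.5] [61.1 46.1] 86.9 z 0.0511
head 2900 [525.8 -23.7] [48.3 53.6] 87.0 z 0.0461
knob 3001 [515.3 -28.1] [26.9 24.2] 8.8 z 0.0859
21.95 [ 0.49522493 -0.03011694  0.03322855] [-17.9110834   -1.80180439  11.6931185 ]
22.0 [ 0.49521942 -0.03008617  0.03324361] [-18.79124154  -0.60339851  11.9545175 ]
22.05 [ 0.49521335 -0.03010313  0.03324063] [-18.19271822  -0.68508104  10.63949261]
```

View pics/w12.png

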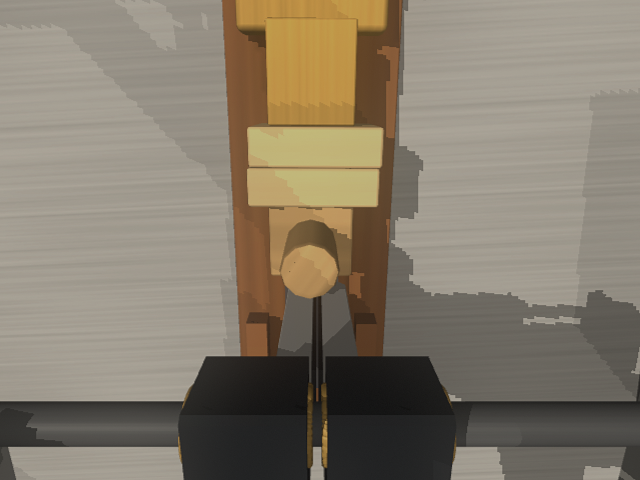

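The wrist view shows the stack tight between head (310,230) and foot (312,70), both pieces square. The push holds steady at 18 N, so I hand in.

```bash
python3 -c "
from station import ctrl
print(ctrl.hand_in())"
```

```text
the job is handed in; nothing more can be done
None
```

The job is handed in: the offcut is in the tub, two packing pieces (the original plus one added) stand square in the gap, and the gripper is holding the clamp against them with a steady push of about 18 N, roughly 5 mm short of its stop; the spare piece, bowl, jar and lamp were not touched, and no verdict came back from the judging.

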